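# Sort the bench after a flow-cell inspection

### The job

The inspection is over: sort the parts left in front of you into their trays, the two capped vials into the blue tray, the two flow cells (the blue and the orange block) into the yellow tray, and the microscope objective into the black tray. Keep everything upright and set it down gently rather than dropping it, so that each thing ends standing or lying flat on its tray's floor, clear of the rim and not on top of another. Leave the tube rack and the screwdriver alone.

Things in the scene. Friction and masses are not known exactly. Their poses are not given: they have to be found in the camera images.
- vial_red_mid (a point): Centre (half-way up, on the axis) of the sample vial of amber glass with a red screw cap; loose, round, 28 mm in diameter up to 43 mm above its foot, then narrowing to the 24 mm cap; 61 mm tall, about 35 g. It stands upright on its foot; its z points from foot to cap, so the centre is 30.5 mm above what it stands on
- vial_green_mid (a point): Centre (half-way up, on the axis) of the sample vial of green glass with a green screw cap; loose, round, 28 mm in diameter up to 43 mm above its foot, then narrowing to the 24 mm cap; 61 mm tall, about 35 g. It stands upright on its foot; its z points from foot to cap, so the centre is 30.5 mm above what it stands on
- cell_blue_mid (a point): Centre (half-way up) of the flow cell with the light blue block: a loose rectangular block clamped on a bare-metal base plate, with four small brass screw heads and two black ports on top; 54 mm long (its x), 34 mm wide (its y) and 24 mm thick (the screw heads and ports rise 1.5 mm more), about 60 g. It lies flat on its base, ports up (z up), so the centre is 12 mm above what it lies on
- cell_orange_mid (a point): Centre (half-way up) of the flow cell with the orange block: a loose rectangular block clamped on a bare-metal base plate, with four small brass screw heads and two black ports on top; 54 mm long (its x), 34 mm wide (its y) and 24 mm thick (the screw heads and ports rise 1.5 mm more), about 60 g. It lies flat on its base, ports up (z up), so the centre is 12 mm above what it lies on
- objective_mid (a point): Centre (half-way up, on the axis) of the microscope objective: loose, round, dark metal with a black foot ring and a thin yellow band; 32 mm in diameter over the lowest 12 mm, 30 mm from there to 32 mm above its foot, then a cone tapering to 18 mm at the top; 46 mm tall, about 90 g. It stands on its black foot, lens up (z up), so the centre is 23 mm above what it stands on
- tray_blue: Blue shallow open sorting tray for the two vials, fixed to the bench: outside 84 mm (its x) by 158 mm (its y) and 10 mm high, walls and floor 4 mm thick, so inside it is 76 by 150 mm, with its floor 4 mm above the bench and its rim 6 mm above its floor. Origin: centre of its underside, on the bench; z up. Its place and yaw differ at each start
- tray_yellow: Yellow shallow open sorting tray for the two flow cells, fixed to the bench: outside 84 mm (its x) by 158 mm (its y) and 10 mm high, walls and floor 4 mm thick, so inside it is 76 by 150 mm, with its floor 4 mm above the bench and its rim 6 mm above its floor. Origin: centre of its underside, on the bench; z up. Its place and yaw differ at each start
- tray_black: Black shallow open sorting tray for the objective, fixed to the bench: outside 84 mm (its x) by 104 mm (its y) and 10 mm high, walls and floor 4 mm thick, so inside it is 76 by 96 mm, with its floor 4 mm above the bench and its rim 6 mm above its floor. Origin: centre of its underside, on the bench; z up. Its place and yaw differ at each start
- rack: Bystander: blue tube rack full of red-capped tubes, one loose block 200 mm (its x) by 70 mm (its y), 86 mm tall with the caps. Origin: centre of its underside. It stands on the robot's left of the work and is to be left alone
- screwdriver: Bystander: screwdriver with a green handle, lying loose on the bench on the robot's right of the work, pointing away from the robot, about 200 mm long and 26 mm thick at the handle. Its origin lies on the bench under the middle of its length; its x runs from handle to blade. To be left alone

How it is judged:
At the end, for the whole second after the job is handed in: Both vials in the blue tray, both flow cells in the yellow tray and the objective in the black tray: each upright (within 0.06 rad) with its centre inside its tray's walls and within 3 mm of the height it has when resting on the tray's floor, released and at rest (under 20 mm/s) (x of vial_red_mid in the frame of tray_blue between -0.035 and 0.035 m and y of vial_red_mid in the frame of tray_blue between -0.072 and 0.072 m and z of vial_red_mid in the frame of tray_blue between 0.0315 and 0.0375 m and angle between each of vial_red_mid, vial_green_mid, cell_blue_mid, cell_orange_mid, objective_mid's own z axis and vertical below 0.06 rad and linear speed of each of vial_red, vial_green, cell_blue, cell_orange, objective below 0.02 m/s and x of vial_green_mid in the frame of tray_blue between -0.035 and 0.035 m and y of vial_green_mid in the frame of tray_blue between -0.072 and 0.072 m and z of vial_green_mid in the frame of tray_blue between 0.0315 and 0.0375 m and x of cell_blue_mid in the frame of tray_yellow between -0.035 and 0.035 m and y of cell_blue_mid in the frame of tray_yellow between -0.072 and 0.072 m and z of cell_blue_mid in the frame of tray_yellow between 0.013 and 0.019 m and x of cell_orange_mid in the frame of tray_yellow between -0.035 and 0.035 m and y of cell_orange_mid in the frame of tray_yellow between -0.072 and 0.072 m and z of cell_orange_mid in the frame of tray_yellow between 0.013 and 0.019 m and x of objective_mid in the frame of tray_black between -0.035 and 0.035 m and y of objective_mid in the frame of tray_black between -0.045 and 0.045 m and z of objective_mid in the frame of tray_black between 0.024 and 0.03 m); the robot touches nothing.
It fails at once if the tube rack is disturbed (moved over 20 mm) (distance of rack from where it was at the start of the episode above 0.02 m).
It fails at once if the screwdriver is disturbed (moved over 20 mm) (distance of screwdriver from where it was at the start of the episode above 0.02 m).
It fails at once if a thing is dropped or thrown (faster than 0.8 m/s with no finger on it, a fall of about 30 mm) ((linear speed of vial_red above 0.8 m/s and contact force between vial_red and the fingers below 0.01 N) or (linear speed of vial_green above 0.8 m/s and contact force between vial_green and the fingers below 0.01 N) or (linear speed of cell_blue above 0.8 m/s and contact force between cell_blue and the fingers below 0.01 N) or (linear speed of cell_orange above 0.8 m/s and contact force between cell_orange and the fingers below 0.01 N) or (linear speed of objective above 0.8 m/s and contact force between objective and the fingers below 0.01 N)).
It fails at once if a thing is tipped over (more than 0.7 rad from upright) (angle between any of vial_red_mid, vial_green_mid, cell_blue_mid, cell_orange_mid, objective_mid's own z axis and vertical above 0.7 rad).
It also fails if it takes over 109 s, if anything falls off the work surface, if the arm or the gripper's body presses on something with over 40 N, if the wrist force passes 120 N, or if a joint passes its speed limit or range.

### The arm

A 7-joint arm with a two-finger parallel gripper is mounted at the origin on the work surface. World frame = base frame: x ahead of the robot, y to its left, z up, the work surface at z = 0. Lengths are in m, angles in rad, forces in N, time in s.
With the tool pointing down it reaches from about 0.425 to 0.925 m from the base axis. Payload 6.8 kg.
Tool frame: the origin (TCP) lies at the very end of the fingers, on their centre line; the grasp point (between the pads) lies 19 mm behind it (r.tcp_to_grasp is the distance from the TCP to the grasp point, in m); z points along the fingers, y is the line along which they close (so a half turn about z gives the same grasp; the last joint's range is limited). The gripper opens to 85 mm and grips with 20 to 120 N. Pads are 22 mm wide; open, the fingers measure 114 mm over their backs; the gripper's body (76 mm by 85 mm) begins 54 mm behind the grasp point. The pads swing forward as they close: fully open they stand 13 mm farther back than shut.
Start: joints at [-1.252, 0.477, 0.022, 1.555, -0.011, 1.109, -0.083], TCP at [0.279, 0.614, 0.231] pointing down, gripper open.
Joint ranges: [-2.96, 2.96], [-0.34, 2.1], [-1.41, 1.46], [0.24, 2.44], [-1.37, 4.51], [0.17, 1.92], [-2.96, 2.96]. Speed limits (rad/s): [2.39, 2.39, 3.14, 3.14, 3.14, 3.14, 3.14].

### API

Orientations are given as a rotation vector (axis times angle).
In Python, from bench import r gives the robot as it stands.
- The arm moves only by the tool step_arm, never from a script. Its argument "moves" is a list of rows, each a list of 7 numbers: the shift along the tool's x, y, z in mm, then the turn, a rotation vector about the tool's x, y, z in rad, then the finger opening in mm, from 0 to 85.4. A call has 1 to 8 rows; each row is the pose to reach, as a shift and turn from the pose commanded when the call began, along the tool's axes at that moment; what a row does not reach only later rows make up. A row lasts 1/10 s, in which the tool goes at most 50 mm and 8.59 degrees, less where a joint would pass 70% of its speed; a pose out of reach is approached as far as the arm can. A call with a gripper value outside its range is refused whole. The fingers move at their own pace and stop on an object; "grip_force" is the grip in N (left out, the last holds). Time passes only in rows, so rows that repeat a pose let the fingers close. It gives the time, the measured TCP pose, the force, the opening and the grip force at its end, in the units of the state.
- r.get_obs(): the state, without advancing time (a new reading comes with each control period).
- r.grab_frame(name): name is "scene" or "side" or "wrist"; returns a dict with "image" (420x560x3 uint8, red, green, blue), "depth" (420x560 float32, m along the optical axis (not along the pixel's ray), 0 where there is no reading), "mtx" (3x3 intrinsics, pixels), "rvec" (rotation vector, rad) and "tvec" (3), from world to camera coordinates, as OpenCV has them. Camera axes: x right, y down, z forward; pixel columns grow to the right and rows downward; lengths in m; the calibration is good to about 2 mm. A picture is of the moment at which its call begins.
- r.hand_in(): hands the job in; it is judged then, once.
The state is a dict: "clock": time; "joints": joint angles; "qvel": joint speeds; "tau": joint torques, N m; "tcp_pos": TCP position; "orientation": TCP orientation; "contact_force": force on the tool from outside, world axes, zero at the start; "moment": the same for the moment, N m; "grip_width": finger opening in m; "gripper_force": force on a finger pad.
Only numpy, scipy, OpenCV 4.12 (cv2) and the standard library are available. Lean on these libraries where they do the work, as an engineer would, in place of code of your own. Each camera call takes 0.05 s, during which the arm holds its last target. There are 200 camera calls.

## Working session

There is one attempt and no reset: what is moved stays moved. The work goes in short steps, Python scripts to look and compute and a tool call to move; the robot and the scene stay as the last step left them, time stands still between calls to the robot, and variables do not carry over. Pictures are saved under pics/ and viewed, at most 14 in all, crops included, and the job is handed in when it is done.

Besides the shell and the picture viewer there is one more tool, called in YAML: its name, and indented under it one key for each argument. step_arm: Moves the arm, as the interface text tells. Its arguments: {"type":"object","properties":{"moves":{"type":"array","items":{"type":"array","items":{"type":"number"}}},"grip_force":{"type":"number"}},"required":["moves"]}

```bash
mkdir -p pics
cat > h.py <<'E'
import numpy as np, cv2
from bench import r
def grab(n,save=None):
    f=r.grab_frame(n)
    if save: cv2.imwrite('pics/'+save,f['image'][...,::-1])
    return f
def cloud(f):
    d=f['depth']; K=f['mtx']; R=cv2.Rodrigues(np.array(f['rvec'],float))[0]; t=np.array(f['tvec']).reshape(3)
    v,u=np.indices(d.shape)
    P=np.stack([(u-K[0,2])/K[0,0]*d,(v-K[1,2])/K[1,1]*d,d],-1)
    W=(P-t)@R
    W[d<=0]=np.nan
    return W
E
python3 - <<'E'
from h import *
for n in ('scene','side'):
    f=grab(n,n+'0.png'); np.savez(n+'0.npz',**f)
    R=cv2.Rodrigues(np.array(f['rvec'],float))[0]; print(n,-R.T@np.array(f['tvec']).reshape(3),R[2])
f=grab('wrist'); np.savez('wrist0.npz',**f);R=cv2.Rodrigues(np.array(f['rvec'],float))[0]; print(-R.T@np.array(f['tvec']).reshape(3),R)
a=[np.load(n+'0.npz')['image'] for n in('scene','side')]
print({k:np.round(v,3) for k,v in r.get_obs().items()})
E
```

```text
scene [ 1.14220609 -0.49220092  0.8863372 ] [-0.5238039   0.44763744 -0.72474147]
side [ 0.27781015 -1.02470257  0.73044609] [ 0.19489606  0.82690235 -0.5274922 ]
[0.21645184 0.64214098 0.37291435] [[ 0.41433012  0.91012364 -0.00234624]
 [ 0.87540615 -0.39781722  0.27460068]
 [ 0.2489872  -0.11582924 -0.96155549]]
{'clock': np.float64(0.15), 'joints': array([-1.252,  0.478,  0.022,  1.556, -0.011,  1.109, -0.083]), 'qvel': array([ 0.   , -0.002, -0.001, -0.004, -0.   ,  0.001,  0.002]), 'tau': array([ 2.0000e-03, -5.9692e+01,  1.6100e+00, -2.8149e+01,  1.3000e-02,
        7.0000e-03,  0.0000e+00]), 'tcp_pos': array([0.279, 0.614, 0.231]), 'orientation': array([-6.65e-01, -3.07e+00,  2.00e-03]), 'contact_force': array([-0.633, -0.372,  0.122]), 'moment': array([0.04 , 0.022, 0.046]), 'gripper_force': np.float64(0.0), 'grip_width': np.float64(0.085)}
```

View pics/scene0.png

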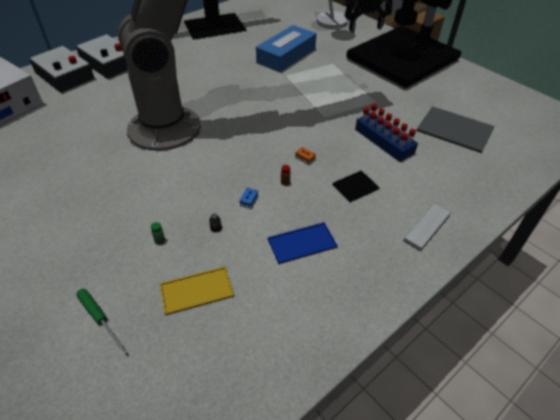

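View pics/side0.png

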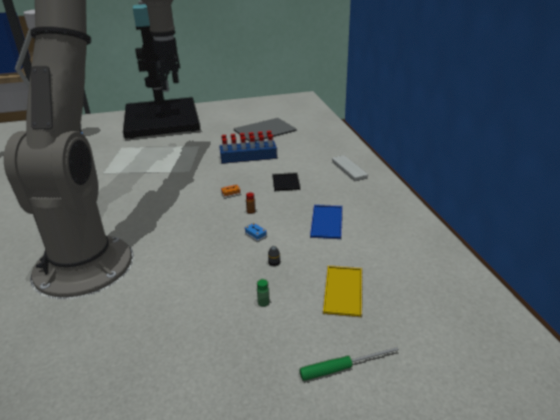

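The scene view shows the orange cell (305,155), red vial (286,175), blue cell (249,197), objective (215,222) and green vial (157,233). The trays are black (356,186), blue (302,242) and yellow (197,290). The side view shows the same items: orange (231,190), red (250,203), blue (256,231), objective (274,256), green (263,292).

Run:
```python
from h import *
seeds={'scene':dict(orange=(305,155),red=(286,175),bluec=(249,197),obj=(215,222),green=(157,233),tblack=(356,186),tblue=(302,242),tyel=(197,290)),
'side':dict(orange=(231,190),red=(250,203),bluec=(256,231),obj=(274,256),green=(263,292),tblack=(286,182),tblue=(327,222),tyel=(344,290))}
for n in seeds:
    f=dict(np.load(n+'0.npz')); W=cloud(f); hsv=cv2.cvtColor(f['image'],cv2.COLOR_RGB2HSV)
    H=hsv[...,0].astype(int);S=hsv[...,1];V=hsv[...,2]
    print(n,'bench z near',np.nanmedian(W[200:260,330:400,2]) )
    for k,(u,v) in seeds[n].items():
        if k[0]=='t':
            m=(V<45) if k=='tblack' else (S>150)&((abs(H-115)<12) if k=='tblue' else (abs(H-24)<7))
        else: m=W[...,2]>0.008
        w=np.zeros_like(m); q=45 if k[0]=='t' else 22; w[v-q:v+q,u-q:u+q]=1
        c,l=cv2.connectedComponents((m&w).astype(np.uint8)); 
        ids=l[v-3:v+4,u-3:u+4]; ids=ids[ids>0]
        if not len(ids): print(k,'none',hsv[v,u],W[v,u]);continue
        m=l==np.bincount(ids).argmax()
        p=W[m]; p=p[~np.isnan(p[:,2])]
        top=np.percentile(p[:,2],95)
        t=p if k[0]=='t' else p[p[:,2]>top-0.006]
        (cx,cy),(a,b),an=cv2.minAreaRect(t[:,:2].astype(np.float32)*1000)
        print(k,len(p),'ztop %.1f med %.1f'%(top*1e3,np.median(p[:,2])*1e3),'rect',np.round([cx,cy,a,b,an],1),'mean',np.round(t[:,:2].mean(0)*1e3,1),'box',np.round([p[:,:2].min(0)*1e3,p[:,:2].max(0)*1e3]).ravel())
```

```text
scene bench z near 0.0004400870316102839
orange 217 ztop 27.4 med 23.2 rect [411.4 248.3  57.2  34.9   6.9] mean [412.9 248. ] box [383. 228. 442. 269.]
red 172 ztop 62.8 med 43.8 rect [452.8 133.1  25.1  23.1   2.8] mean [454.3 131.5] box [440. 119. 468. 145.]
bluec 243 ztop 27.6 med 23.9 rect [443.3   8.4  35.5  55.7  27.4] mean [444.    7.4] box [420. -23. 470.  39.]
obj 173 ztop 47.5 med 33.8 rect [ 464.1 -117.8   20.3   18.9   53.6] mean [ 465.6 -118.4] box [ 454. -133.  480. -102.]
green 221 ztop 62.7 med 43.4 rect [ 408.9 -250.6   22.2   25.8   58.2] mean [ 409.9 -251.4] box [ 395. -265.  424. -238.]
tblack 752 ztop 11.0 med 5.2 rect [595.3 274.  105.1  86.   80.4] mean [594.  274.6] box [548. 217. 643. 331.]
tblue 1572 ztop 10.2 med 4.7 rect [647.   18.2 155.3  84.6  69.1] mean [645.9  19.1] box [584. -67. 712. 105.]
tyel 2089 ztop 9.6 med 4.5 rect [ 593.5 -262.   154.4   86.5   67.7] mean [ 591.5 -262.5] box [ 528. -347.  659. -177.]
side bench z near 0.0011059690333661322
orange 182 ztop 26.9 med 23.2 rect [411.7 247.6  54.6  40.4  11.8] mean [411.7 244.2] box [383. 223. 440. 271.]
red 183 ztop 62.7 med 39.8 rect [452.  130.8  22.2  23.7  47.2] mean [452.7 129.1] box [439. 114. 466. 147.]
bluec 250 ztop 26.6 med 23.4 rect [442.    5.5  36.9  55.   27.1] mean [442.2   4.6] box [416. -25. 469.  36.]
obj 199 ztop 47.2 med 31.3 rect [ 464.3 -120.9   19.3   20.1   35. ] mean [ 463.8 -121.9] box [ 449. -138.  480. -112.]
green 302 ztop 62.3 med 42.8 rect [ 408.5 -253.1   23.2   24.1   62.3] mean [ 408.7 -254.8] box [ 395. -269.  423. -241.]
tblack 363 ztop 9.5 med 5.4 rect [593.6 272.7 107.7  77.3  79.8] mean [593.4 270.3] box [549. 214. 638. 330.]
tblue 877 ztop 9.8 med 5.2 rect [645.9  16.8 166.2  77.7  69.5] mean [644.8  13.4] box [583. -67. 707. 103.]
tyel 1710 ztop 10.2 med 4.9 rect [ 592.  -264.3  159.    80.9   67.9] mean [ 591.1 -267.9] box [ 525. -350.  657. -180.]
```

```bash
cat >> h.py <<'E'
from scipy.spatial.transform import Rotation as Ro
def plan(xyz,yaw):
    "xyz mm, yaw deg of closing line -> move row in tool axes"
    o=r.get_obs(); p=np.array(o['tcp_pos'])*1e3; R=Ro.from_rotvec(o['orientation']).as_matrix()
    y0=np.degrees(np.arctan2(R[1,1],R[0,1])); d=(yaw-y0+90)%180-90; a=np.radians(y0+d)
    y=np.array([np.cos(a),np.sin(a),0]); z=np.array([0,0,-1]); T=np.c_[np.cross(y,z),y,z]
    print('at',p.round(1),'yaw %.1f'%y0,'q',np.round(o['joints'],2),'w %.1f'%(o['grip_width']*1e3),'t %.1f'%o['clock'])
    print('ROW',np.round(R.T@(np.array(xyz)-p),1),np.round(Ro.from_matrix(R.T@T).as_rotvec(),3))
def meas(xy,zlo=8,rad=45,top=6,cam='wrist',save=None):
    f=grab(cam,save); W=cloud(f)*1e3; W=W.reshape(-1,3); W=W[~np.isnan(W[:,2])]
    p=W[(np.hypot(W[:,0]-xy[0],W[:,1]-xy[1])<rad)&(W[:,2]>zlo)&(W[:,2]<75)]
    zt=np.percentile(p[:,2],95); t=p[p[:,2]>zt-top]
    print('meas',len(p),'top %.1f'%zt,'rect',np.round(cv2.minAreaRect(t[:,:2].astype(np.float32)),1).tolist() if 0 else [np.round(x,1) for x in cv2.minAreaRect(t[:,:2].astype(np.float32))])
E
python3 - <<'E'
from h import *
W=cloud(dict(np.load('scene0.npz')))*1e3; p=W[100:165,350:420].reshape(-1,3); p=p[p[:,2]>40]
print('rack',p.min(0),p.max(0), cv2.minAreaRect(p[:,:2].astype(np.float32)))
plan((411.5,248,160),99)
E
```

```text
rack [409.38233772 450.85954005  40.10335205] [614.6644723  536.06060015  91.71939941] ((511.0079040527344, 493.97113037109375), (73.69295501708984, 203.60289001464844), 85.82122039794922)
at [279.3 614.  230.6] yaw 65.5 q [-1.25  0.48  0.02  1.56 -0.01  1.11 -0.08] w 85.5 t 0.1
ROW [-271.9 -278.4   71. ] [-0.001 -0.    -0.584]
```

step_arm:
  moves:
    - [-35,-35,0,0,0,-0.08,85]
    - [-70,-70,0,0,0,-0.16,85]
    - [-105,-107,0,0,0,-0.24,85]
    - [-140,-143,10,0,0,-0.32,85]
    - [-175,-179,20,0,0,-0.4,85]
    - [-210,-215,35,0,0,-0.47,85]
    - [-245,-250,50,0,0,-0.53,85]
    - [-272,-278,60,0,0,-0.584,85]
  grip_force: 40

```text
clock: 0.95
tcp_pos: [0.4122, 0.2465, 0.1707]
orientation: [-0.25, 3.132, -0.0]
contact_force: [1.3, 0.2, 0.8]
grip_width: 0.0853
gripper_force: 0.0
```

Run:
```python
from h import *
meas((411.5,248),save='w1.png'); plan((411.5,248,2),99)
```

```text
meas 2290 top 25.4 rect [array([410.8, 246.4]), array([53.5, 33.7]), np.float64(9.4)]
at [413.7 237.5 168.7] yaw 98.8 q [-0.69  0.23  0.05  2.08 -0.01  0.84  1.08] w 85.1 t 1.0
ROW [1.000e-01 1.180e+01 1.667e+02] [-0.006 -0.003 -0.004]
```

View pics/w1.png

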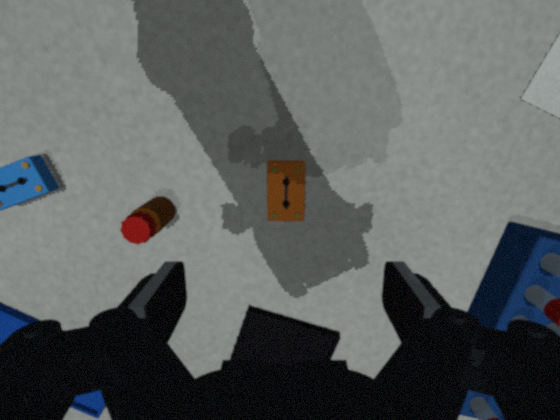

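The wrist picture shows the orange cell at (286,190), lined up with the fingers. The arm was still settling when I took it, so I'll let it settle and re-measure.

step_arm:
  moves:
    - [0,0,0,0,0,0,85]
    - [0,0,0,0,0,0,85]
    - [0,0,0,0,0,0,85]
    - [0,0,0,0,0,0,85]

```text
clock: 1.4
tcp_pos: [0.4116, 0.2503, 0.1716]
orientation: [-0.25, 3.131, 0.001]
contact_force: [0.9, 1.1, -0.1]
grip_width: 0.085
gripper_force: 0.0
```

Run:
```python
from h import *
meas((411.5,248)); plan((411.2,247.5,2),99)
```

```text
meas 2304 top 25.4 rect [array([411. , 246.3]), array([53.9, 33.9]), np.float64(8.5)]
at [411.6 250.1 171.5] yaw 99.1 q [-0.71  0.23  0.04  2.07 -0.01  0.84  1.07] w 84.9 t 1.4
ROW [  0.9  -2.6 169.5] [0.001 0.    0.002]
```

step_arm:
  moves:
    - [1,-3,30,0,0,0,70]
    - [1,-3,65,0,0,0,65]
    - [1,-3,100,0,0,0,60]
    - [1,-3,130,0,0,0,60]
    - [1,-3,150,0,0,0,60]
    - [1,-3,163,0,0,0,60]
    - [1,-3,169,0,0,0,60]
    - [1,-3,169,0,0,0,60]

```text
clock: 2.25
tcp_pos: [0.4113, 0.246, 0.0021]
orientation: [0.247, -3.131, 0.0]
contact_force: [0.0, -0.5, -0.3]
grip_width: 0.0601
gripper_force: 0.0
```

step_arm:
  moves:
    - [0,0,0,0,0,0,45]
    - [0,0,0,0,0,0,35]
    - [0,0,0,0,0,0,28]
    - [0,0,0,0,0,0,25]
    - [0,0,0,0,0,0,25]
    - [0,0,0,0,0,0,25]

```text
clock: 2.85
tcp_pos: [0.4122, 0.2463, 0.0034]
orientation: [-0.246, 3.13, 0.002]
contact_force: [-1.0, -0.4, 7.0]
grip_width: 0.0333
gripper_force: 40.3
```

Run:
```python
from h import *
o=r.get_obs();print(o['gripper_force'])
plan((411,247,120),99)
# yellow tray cell slot centres
a=np.radians(67.8)
for s in(34,-34): print('yel',np.array([592.3,-263])+s*np.array([np.cos(a),np.sin(a)]))
a=np.radians(69.3)
for s in(35,-35): print('blue',np.array([646.3,17.5])+s*np.array([np.cos(a),np.sin(a)]))
```

```text
40.33800657838583
at [412.2 246.3   3.4] yaw 99.0 q [-0.68  0.52  0.02  2.17 -0.02  0.44  1.08] w 33.3 t 2.9
ROW [   0.8    1.  -116.6] [0.001 0.002 0.   ]
yel [ 605.14658675 -231.52040012]
yel [ 579.45341325 -294.47959988]
blue [658.67161953  50.24054108]
blue [633.92838047 -15.24054108]
```

Gripped at 33.3 mm. Lifting, then I'll plan the transit.

step_arm:
  moves:
    - [0,0,-10,0,0,0,25]
    - [0,0,-30,0,0,0,25]
    - [0,0,-55,0,0,0,25]
    - [0,0,-80,0,0,0,25]
    - [0,0,-100,0,0,0,25]
    - [0,0,-112,0,0,0,25]
    - [0,0,-116,0,0,0,25]
    - [0,0,-116,0,0,0,25]

```text
clock: 3.65
tcp_pos: [0.4114, 0.2457, 0.1186]
orientation: [-0.247, 3.131, 0.001]
contact_force: [0.4, -0.0, -1.3]
grip_width: 0.0334
gripper_force: 39.9
```

Run:
```python
from h import *
plan((579.5,-294.5,120),67.8)
```

```text
at [411.4 245.7 118.6] yaw 99.0 q [-0.7   0.31  0.04  2.12 -0.02  0.71  1.08] w 33.4 t 3.6
ROW [ -81.5 -559.8   -1.6] [0.001 0.    0.545]
```

step_arm:
  moves:
    - [-2,-15,0,0,0,0,25]
    - [-7,-45,0,0,0,0,25]
    - [-12,-80,0,0,0,0,25]
    - [-18,-120,0,0,0,0,25]
    - [-24,-160,0,0,0,0,25]
    - [-30,-200,0,0,0,0,25]
    - [-36,-240,0,0,0,0,25]
    - [-42,-280,0,0,0,0,25]

```text
clock: 4.45
tcp_pos: [0.4962, -0.0259, 0.1171]
orientation: [0.247, -3.13, 0.0]
contact_force: [0.7, 0.3, -0.5]
grip_width: 0.0335
gripper_force: 40.0
```

step_arm:
  moves:
    - [-6,-40,0,0,0,0.06,25]
    - [-12,-80,0,0,0,0.14,25]
    - [-18,-120,0,0,0,0.22,25]
    - [-24,-160,0,0,0,0.3,25]
    - [-30,-200,0,0,0,0.38,25]
    - [-35,-240,0,0,0,0.46,25]
    - [-38,-268,0,0,0,0.52,25]
    - [-40,-280,0,0,0,0.545,25]

```text
clock: 5.25
tcp_pos: [0.579, -0.298, 0.1167]
orientation: [-0.613, -3.079, 0.003]
contact_force: [0.1, 0.5, -0.3]
grip_width: 0.0331
gripper_force: 39.9
```

step_arm:
  moves:
    - [0,0,20,0,0,0,25]
    - [0,0,40,0,0,0,25]
    - [0,0,50,0,0,0,25]
    - [0,0,50,0,0,0,25]
    - [0,0,50,0,0,0,25]

```text
clock: 5.75
tcp_pos: [0.5802, -0.2941, 0.0684]
orientation: [-0.604, -3.083, -0.0]
contact_force: [0.0, -0.2, -0.6]
grip_width: 0.0333
gripper_force: 40.0
```

Run:
```python
from h import *
plan((579.5,-294.5,7),67.8)
f=grab('wrist','w2.png'); np.savez('w2.npz',**f)
```

```text
at [ 580.2 -294.1   68.4] yaw 67.8 q [ 0.16  0.63  0.29  1.75 -0.24  0.79  1.76] w 33.3 t 5.8
ROW [ 0.5 -0.7 61.4] [ 0. -0.  0.]
```

View pics/w2.png

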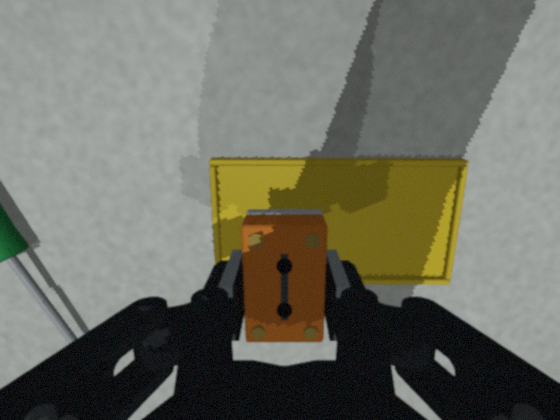

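The picture shows the orange cell held square (285,280), over the left half of the yellow tray. Lowering it now.

step_arm:
  moves:
    - [0,0,12,0,0,0,25]
    - [0,0,30,0,0,0,25]
    - [0,-1,45,0,0,0,25]
    - [0,-1,53,0,0,0,25]
    - [0,-1,57,0,0,0,25]
    - [0,-1,60,0,0,0,25]
    - [0,-1,61,0,0,0,25]
    - [0,-1,61,0,0,0,25]

```text
clock: 6.6
tcp_pos: [0.58, -0.2957, 0.0078]
orientation: [0.605, 3.082, -0.0]
contact_force: [-0.2, 0.4, 0.1]
grip_width: 0.0333
gripper_force: 40.0
```

step_arm:
  moves:
    - [0,0,0,0,0,0,35]
    - [0,0,0,0,0,0,38]
    - [0,0,0,0,0,0,42]
    - [0,0,0,0,0,0,43]
    - [0,0,-10,0,0,0,43]
    - [0,0,-40,0,0,0,43]
    - [0,0,-80,0,0,0,60]
    - [0,0,-115,0,0,0,85]

```text
clock: 7.4
tcp_pos: [0.5797, -0.2957, 0.1245]
orientation: [0.606, 3.082, -0.0]
contact_force: [0.9, -1.0, 1.0]
grip_width: 0.0706
gripper_force: 0.0
```

step_arm:
  moves:
    - [0,0,0,0,0,0,85]
    - [0,0,0,0,0,0,85]
    - [0,0,0,0,0,0,85]

```text
clock: 7.7
tcp_pos: [0.5791, -0.295, 0.1216]
orientation: [-0.605, -3.081, -0.001]
contact_force: [0.2, -0.3, -0.6]
grip_width: 0.0854
gripper_force: 0.0
```

Run:
```python
from h import *
meas((579.5,-294.5),zlo=14); plan((409,-251.5,120),67.8)
```

```text
meas 3320 top 29.4 rect [array([ 579.3, -296.6]), array([34. , 54.2]), np.float64(67.6)]
at [ 578.9 -294.9  121.2] yaw 67.8 q [ 0.15  0.57  0.32  1.73 -0.22  0.88  1.74] w 84.7 t 7.8
ROW [173.7 -24.    1.6] [ 0.    -0.002 -0.   ]
```

Orange is placed: its top reads 29.4 mm, as expected. Green vial next.

step_arm:
  moves:
    - [30,-4,0,0,0,0,85]
    - [70,-10,0,0,0,0,85]
    - [115,-16,0,0,0,0,85]
    - [150,-21,0,0,0,0,85]
    - [170,-24,0,0,0,0,85]
    - [174,-24,0,0,0,0,85]
    - [174,-24,0,0,0,0,85]
    - [174,-24,0,0,0,0,85]

```text
clock: 8.55
tcp_pos: [0.4108, -0.2521, 0.1222]
orientation: [0.604, 3.082, -0.001]
contact_force: [0.1, -0.3, 0.5]
grip_width: 0.0849
gripper_force: 0.0
```

Run:
```python
from h import *
meas((409,-251.5),zlo=8); plan((409,-251.5,13),67.8)
```

```text
meas 1745 top 61.7 rect [array([ 408.1, -254.4]), array([24.5, 24.5]), np.float64(13.0)]
at [ 410.9 -252.1  122.2] yaw 67.8 q [ 0.13  0.32  0.34  2.13 -0.16  0.72  1.77] w 84.8 t 8.6
ROW [ 2.100e+00 -1.000e-01  1.092e+02] [-0.     0.001  0.   ]
```

step_arm:
  moves:
    - [2,-2,15,0,0,0,70]
    - [2,-2,40,0,0,0,60]
    - [2,-2,70,0,0,0,55]
    - [2,-2,95,0,0,0,55]
    - [2,-2,106,0,0,0,55]
    - [2,-2,109,0,0,0,55]
    - [2,-2,109,0,0,0,50]
    - [2,-2,109,0,0,0,40]

```text
clock: 9.4
tcp_pos: [0.4078, -0.2535, 0.0142]
orientation: [0.605, 3.081, -0.001]
contact_force: [0.3, -0.0, -0.1]
grip_width: 0.0404
gripper_force: 0.0
```

step_arm:
  moves:
    - [0,0,0,0,0,0,34]
    - [0,0,0,0,0,0,30]
    - [0,0,0,0,0,0,26]
    - [0,0,0,0,0,0,20]
    - [0,0,0,0,0,0,20]
    - [0,0,0,0,0,0,20]
  grip_force: 30

```text
clock: 10.0
tcp_pos: [0.4074, -0.2532, 0.0141]
orientation: [0.605, 3.081, -0.0]
contact_force: [-1.7, 0.4, 6.0]
grip_width: 0.0272
gripper_force: 29.2
```

step_arm:
  moves:
    - [0,0,-10,0,0,0,20]
    - [0,0,-30,0,0,0,20]
    - [0,0,-55,0,0,0,20]
    - [0,0,-80,0,0,0,20]
    - [0,0,-100,0,0,0,20]
    - [0,0,-107,0,0,0,20]
    - [0,0,-107,0,0,0,20]

```text
clock: 10.7
tcp_pos: [0.4076, -0.2532, 0.1214]
orientation: [0.605, 3.08, -0.0]
contact_force: [-0.1, -0.3, 0.3]
grip_width: 0.0273
gripper_force: 29.6
```

Run:
```python
from h import *
plan((634,-15,120),67.8)
```

```text
at [ 407.6 -253.2  121.4] yaw 67.8 q [ 0.13  0.32  0.36  2.13 -0.17  0.71  1.78] w 27.3 t 10.7
ROW [-119.6  306.1    1.8] [ 0.     0.002 -0.   ]
```

step_arm:
  moves:
    - [-6,15,0,0,0,0,20]
    - [-17,45,0,0,0,0,20]
    - [-33,85,0,0,0,0,20]
    - [-50,130,0,0,0,0,20]
    - [-68,175,0,0,0,0,20]
    - [-86,220,0,0,0,0,20]
    - [-102,260,0,0,0,0,20]
    - [-113,290,0,0,0,0,20]

```text
clock: 11.5
tcp_pos: [0.6222, -0.024, 0.1186]
orientation: [-0.601, -3.082, -0.001]
contact_force: [0.1, -0.1, 0.2]
grip_width: 0.0271
gripper_force: 29.6
```

step_arm:
  moves:
    - [-6,16,10,0,0,0,20]
    - [-6,16,30,0,0,0,20]
    - [-6,16,50,0,0,0,20]
    - [-6,16,60,0,0,0,20]
    - [-6,16,60,0,0,0,20]
    - [-6,16,60,0,0,0,20]

```text
clock: 12.1
tcp_pos: [0.6326, -0.0155, 0.0602]
orientation: [-0.607, -3.082, 0.001]
contact_force: [-0.0, -0.8, 0.6]
grip_width: 0.0266
gripper_force: 29.6
```

Run:
```python
from h import *
plan((634,-15,18),67.8)
grab('wrist','w3.png')
```

```text
at [632.6 -15.5  60.2] yaw 67.7 q [-0.26  0.62  0.26  1.8  -0.22  0.75  1.29] w 26.6 t 12.1
ROW [-1.1  1.1 42.2] [-0.    -0.    -0.001]
```

View pics/w3.png

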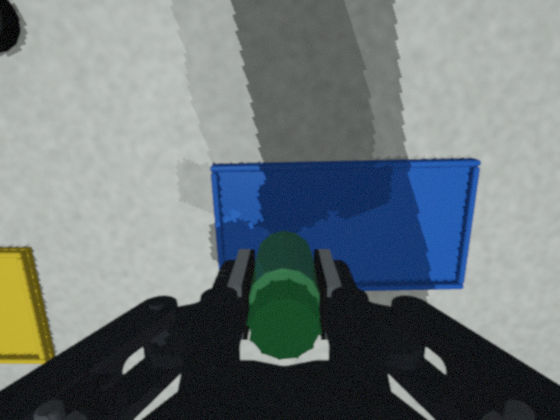

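The green vial is upright in the fingers (285,300), over the left half of the blue tray. Lowering.

step_arm:
  moves:
    - [-1,1,10,0,0,0,20]
    - [-1,1,24,0,0,0,20]
    - [-1,1,33,0,0,0,20]
    - [-1,1,38,0,0,0,20]
    - [-1,1,40,0,0,0,20]
    - [-1,1,41,0,0,0,20]
    - [-1,1,42,0,0,0,20]
    - [-1,1,42,0,0,0,20]

```text
clock: 12.95
tcp_pos: [0.6343, -0.0142, 0.0185]
orientation: [0.605, 3.082, 0.0]
contact_force: [0.1, -1.1, -0.2]
grip_width: 0.0274
gripper_force: 29.6
```

step_arm:
  moves:
    - [0,0,0,0,0,0,30]
    - [0,0,0,0,0,0,34]
    - [0,0,0,0,0,0,40]
    - [0,0,0,0,0,0,44]
    - [0,0,-10,0,0,0,46]
    - [0,0,-40,0,0,0,50]
    - [0,0,-80,0,0,0,60]
    - [0,0,-105,0,0,0,85]

```text
clock: 13.75
tcp_pos: [0.6352, -0.0145, 0.1267]
orientation: [0.605, 3.08, 0.001]
contact_force: [0.3, -0.7, -0.4]
grip_width: 0.0725
gripper_force: 0.0
```

step_arm:
  moves:
    - [0,0,0,0,0,0,85]
    - [0,0,0,0,0,0,85]
    - [0,0,0,0,0,0,85]

```text
clock: 14.05
tcp_pos: [0.6333, -0.014, 0.1225]
orientation: [-0.605, -3.081, 0.0]
contact_force: [-0.2, -0.8, -0.1]
grip_width: 0.085
gripper_force: 0.0
```

Run:
```python
from h import *
meas((633,-15),zlo=14); plan((464,-120,125),67.8)
```

```text
meas 1800 top 65.7 rect [array([634.6, -15.3]), array([24.2, 24.7]), np.float64(72.8)]
at [633.2 -14.1 122.2] yaw 67.8 q [-0.29  0.54  0.29  1.77 -0.19  0.86  1.27] w 85.0 t 14.1
ROW [ 116.6 -162.    -2.4] [-0.001 -0.002 -0.   ]
```

Green is standing in the tray (cap top 65.7 mm against 65 expected). Objective next.

step_arm:
  moves:
    - [20,-28,0,0,0,0,85]
    - [45,-62,0,0,0,0,85]
    - [72,-100,0,0,0,0,85]
    - [97,-135,0,0,0,0,85]
    - [112,-156,0,0,0,0,85]
    - [116,-162,0,0,0,0,85]
    - [116,-162,0,0,0,0,85]
    - [116,-162,0,0,0,0,85]

```text
clock: 14.9
tcp_pos: [0.4667, -0.1195, 0.1232]
orientation: [0.603, 3.083, 0.0]
contact_force: [0.9, 0.9, 1.6]
grip_width: 0.0848
gripper_force: 0.0
```

Run:
```python
from h import *
meas((464,-120),zlo=8); plan((464,-120.5,8),67.8)
```

```text
meas 1560 top 46.9 rect [array([ 463.3, -120.4]), array([21.1, 21.9]), np.float64(68.4)]
at [ 466.9 -119.3  123.2] yaw 67.9 q [-0.15  0.32  0.32  2.13 -0.15  0.72  1.45] w 85.2 t 14.9
ROW [  2.3  -2.2 115.2] [0.    0.001 0.001]
```

step_arm:
  moves:
    - [2,-2,15,0,0,0,70]
    - [2,-2,40,0,0,0,60]
    - [2,-2,70,0,0,0,58]
    - [2,-2,95,0,0,0,58]
    - [2,-2,110,0,0,0,58]
    - [2,-2,115,0,0,0,55]
    - [2,-2,115,0,0,0,50]
    - [2,-2,115,0,0,0,42]

```text
clock: 15.75
tcp_pos: [0.4638, -0.1212, 0.0088]
orientation: [0.604, 3.082, 0.0]
contact_force: [0.7, -1.1, 1.3]
grip_width: 0.0419
gripper_force: 0.0
```

step_arm:
  moves:
    - [0,0,0,0,0,0,37]
    - [0,0,0,0,0,0,33]
    - [0,0,0,0,0,0,29]
    - [0,0,0,0,0,0,22]
    - [0,0,0,0,0,0,22]
    - [0,0,0,0,0,0,22]
  grip_force: 40

```text
clock: 16.35
tcp_pos: [0.4637, -0.1213, 0.0093]
orientation: [0.605, 3.081, 0.001]
contact_force: [-0.6, 0.9, 7.9]
grip_width: 0.029
gripper_force: 38.9
```

step_arm:
  moves:
    - [0,0,-10,0,0,0,22]
    - [0,0,-30,0,0,0,22]
    - [0,0,-55,0,0,0,22]
    - [0,0,-80,0,0,0,22]
    - [0,0,-102,0,0,0,22]
    - [0,0,-112,0,0,0,22]
    - [0,0,-112,0,0,0,22]

```text
clock: 17.05
tcp_pos: [0.4637, -0.1215, 0.1217]
orientation: [0.605, 3.08, 0.001]
contact_force: [-0.8, -0.6, -0.8]
grip_width: 0.0291
gripper_force: 39.7
```

Run:
```python
from h import *
plan((594,273,120),67.8)
```

```text
at [ 463.7 -121.5  121.7] yaw 67.8 q [-0.15  0.31  0.33  2.13 -0.16  0.71  1.46] w 29.1 t 17.1
ROW [ 28.5 414.4   2.1] [ 0.001  0.003 -0.   ]
```

step_arm:
  moves:
    - [1,15,0,0,0,0,22]
    - [3,45,0,0,0,0,22]
    - [6,85,0,0,0,0,22]
    - [9,127,0,0,0,0,22]
    - [12,170,0,0,0,0,22]
    - [15,212,0,0,0,0,22]
    - [18,255,0,0,0,0,22]
    - [20,297,0,0,0,0,22]

```text
clock: 17.85
tcp_pos: [0.556, 0.1627, 0.1188]
orientation: [-0.604, -3.081, 0.002]
contact_force: [1.1, -0.1, -0.3]
grip_width: 0.029
gripper_force: 39.7
```

step_arm:
  moves:
    - [3,40,0,0,0,0,22]
    - [6,78,0,0,0,0,22]
    - [8,105,5,0,0,0,22]
    - [8,117,20,0,0,0,22]
    - [8,117,40,0,0,0,22]
    - [8,117,55,0,0,0,22]
    - [8,117,60,0,0,0,22]
    - [8,117,60,0,0,0,22]

```text
clock: 18.65
tcp_pos: [0.5927, 0.2714, 0.0589]
orientation: [-0.606, -3.081, 0.003]
contact_force: [-0.4, -1.0, 0.2]
grip_width: 0.0289
gripper_force: 39.7
```

Run:
```python
from h import *
grab('wrist','w4.png')
plan((594,273,13),67.8)
```

```text
at [593.4 271.7  60. ] yaw 67.7 q [-0.68  0.64  0.22  1.75 -0.19  0.77  0.81] w 29.1 t 18.7
ROW [-0.1  1.4 47. ] [-0.001 -0.    -0.001]
```

View pics/w4.png

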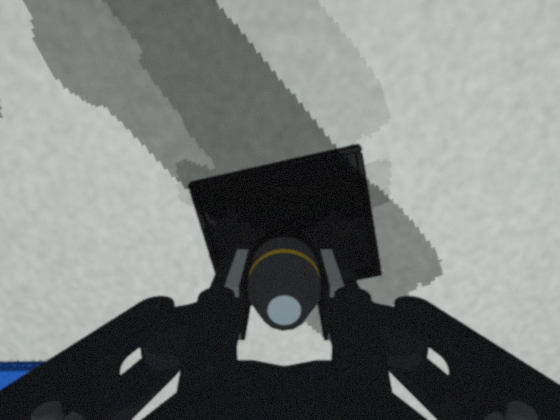

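The objective is upright at (285,280), over the middle of the black tray. Lowering.

step_arm:
  moves:
    - [0,1,10,0,0,0,22]
    - [0,1,26,0,0,0,22]
    - [0,1,37,0,0,0,22]
    - [0,1,42,0,0,0,22]
    - [0,1,45,0,0,0,22]
    - [0,1,46,0,0,0,22]
    - [0,1,46,0,0,0,22]
    - [0,1,46,0,0,0,22]

```text
clock: 19.5
tcp_pos: [0.5942, 0.2736, 0.0148]
orientation: [0.605, 3.082, 0.001]
contact_force: [-0.1, -0.2, -1.3]
grip_width: 0.0288
gripper_force: 39.7
```

step_arm:
  moves:
    - [0,0,0,0,0,0,31]
    - [0,0,0,0,0,0,34]
    - [0,0,0,0,0,0,40]
    - [0,0,0,0,0,0,44]
    - [0,0,-10,0,0,0,46]
    - [0,0,-40,0,0,0,50]
    - [0,0,-80,0,0,0,60]
    - [0,0,-110,0,0,0,85]

```text
clock: 20.3
tcp_pos: [0.5946, 0.2735, 0.1272]
orientation: [0.605, 3.081, 0.002]
contact_force: [0.8, 0.8, 0.3]
grip_width: 0.0724
gripper_force: 0.0
```

step_arm:
  moves:
    - [0,0,0,0,0,0,85]
    - [0,0,0,0,0,0,85]
    - [0,0,0,0,0,0,85]

```text
clock: 20.6
tcp_pos: [0.5931, 0.2731, 0.1236]
orientation: [-0.605, -3.082, 0.001]
contact_force: [-1.1, -0.2, -0.2]
grip_width: 0.0849
gripper_force: 0.0
```

Run:
```python
from h import *
meas((594,273),zlo=14); plan((452.5,131,125),67.8)
```

```text
meas 1582 top 50.9 rect [array([592.7, 272.4]), array([21.6, 21.6]), np.float64(4.2)]
at [592.9 273.1 123.2] yaw 67.8 q [-0.7   0.56  0.24  1.72 -0.17  0.89  0.8 ] w 85.1 t 20.6
ROW [  76.3 -184.6   -1.4] [-0.002 -0.001 -0.   ]
```

Objective is standing in the black tray (top 50.9 mm against 50 expected). Red vial next.

step_arm:
  moves:
    - [12,-28,0,0,0,0,85]
    - [28,-68,0,0,0,0,85]
    - [46,-110,0,0,0,0,85]
    - [62,-150,0,0,0,0,85]
    - [73,-177,0,0,0,0,85]
    - [76,-184,0,0,0,0,85]
    - [76,-184,0,0,0,0,85]
    - [76,-184,0,0,0,0,85]

```text
clock: 21.45
tcp_pos: [0.4548, 0.1328, 0.1242]
orientation: [0.604, 3.082, 0.001]
contact_force: [0.1, 0.8, 0.0]
grip_width: 0.0847
gripper_force: 0.0
```

Run:
```python
from h import *
meas((452.5,131),zlo=8); plan((452,131,13),67.8)
```

```text
meas 1704 top 61.8 rect [array([451.9, 130.4]), array([24.4, 24.3]), np.float64(18.8)]
at [455.  133.  124.2] yaw 67.8 q [-0.64  0.3   0.27  2.14 -0.12  0.72  0.89] w 85.3 t 21.5
ROW [  2.1  -3.  111.2] [0.001 0.001 0.001]
```

step_arm:
  moves:
    - [2,-3,15,0,0,0,70]
    - [2,-3,40,0,0,0,60]
    - [2,-3,70,0,0,0,55]
    - [2,-3,95,0,0,0,55]
    - [2,-3,107,0,0,0,55]
    - [2,-3,111,0,0,0,55]
    - [2,-3,111,0,0,0,50]
    - [2,-3,111,0,0,0,40]

```text
clock: 22.3
tcp_pos: [0.4518, 0.1302, 0.0141]
orientation: [0.605, 3.081, 0.001]
contact_force: [1.2, 0.7, 0.3]
grip_width: 0.0403
gripper_force: 0.0
```

step_arm:
  moves:
    - [0,0,0,0,0,0,34]
    - [0,0,0,0,0,0,30]
    - [0,0,0,0,0,0,26]
    - [0,0,0,0,0,0,20]
    - [0,0,0,0,0,0,20]
    - [0,0,0,0,0,0,20]
  grip_force: 30

```text
clock: 22.9
tcp_pos: [0.4515, 0.1301, 0.0141]
orientation: [0.605, 3.082, 0.002]
contact_force: [-0.2, 0.2, 6.3]
grip_width: 0.0274
gripper_force: 29.2
```

step_arm:
  moves:
    - [0,0,-10,0,0,0,20]
    - [0,0,-30,0,0,0,20]
    - [0,0,-55,0,0,0,20]
    - [0,0,-80,0,0,0,20]
    - [0,0,-100,0,0,0,20]
    - [0,0,-108,0,0,0,20]
    - [0,0,-108,0,0,0,20]

```text
clock: 23.6
tcp_pos: [0.4516, 0.1301, 0.1225]
orientation: [0.605, 3.081, 0.003]
contact_force: [0.0, -0.2, 0.3]
grip_width: 0.0275
gripper_force: 29.6
```

Run:
```python
from h import *
plan((658.5,50,120),67.8)
```

```text
at [451.6 130.1 122.5] yaw 67.8 q [-0.65  0.3   0.28  2.15 -0.12  0.71  0.89] w 27.5 t 23.6
ROW [-221.8    4.1    2.8] [ 0.002  0.002 -0.   ]
```

step_arm:
  moves:
    - [-15,0,0,0,0,0,20]
    - [-45,1,0,0,0,0,20]
    - [-85,2,0,0,0,0,20]
    - [-127,3,0,0,0,0,20]
    - [-170,3,0,0,0,0,20]
    - [-203,4,0,0,0,0,20]
    - [-218,4,5,0,0,0,20]
    - [-222,4,15,0,0,0,20]

```text
clock: 24.4
tcp_pos: [0.6601, 0.047, 0.1047]
orientation: [0.609, 3.081, -0.002]
contact_force: [-0.2, -0.3, -0.7]
grip_width: 0.0269
gripper_force: 29.6
```

step_arm:
  moves:
    - [0,0,15,0,0,0,20]
    - [0,0,35,0,0,0,20]
    - [0,0,47,0,0,0,20]
    - [0,0,47,0,0,0,20]
    - [0,0,47,0,0,0,20]

```text
clock: 24.9
tcp_pos: [0.6574, 0.0498, 0.059]
orientation: [-0.604, -3.082, 0.0]
contact_force: [0.5, 0.2, -0.3]
grip_width: 0.0271
gripper_force: 29.6
```

Run:
```python
from h import *
plan((658.5,50,18.5),67.8)
```

```text
at [657.4  49.8  59. ] yaw 67.8 q [-0.36  0.66  0.26  1.73 -0.23  0.78  1.2 ] w 27.1 t 24.9
ROW [-1.   0.6 40.5] [-0.    -0.001  0.   ]
```

step_arm:
  moves:
    - [-1,0,10,0,0,0,20]
    - [-1,0,23,0,0,0,20]
    - [-1,0,32,0,0,0,20]
    - [-1,0,37,0,0,0,20]
    - [-1,0,39,0,0,0,20]
    - [-1,0,40,0,0,0,20]
    - [-1,0,41,0,0,0,20]
    - [-1,0,41,0,0,0,20]

```text
clock: 25.7
tcp_pos: [0.6591, 0.0491, 0.0186]
orientation: [0.605, 3.082, 0.0]
contact_force: [-0.1, 0.6, -0.0]
grip_width: 0.0267
gripper_force: 29.6
```

step_arm:
  moves:
    - [0,0,0,0,0,0,30]
    - [0,0,0,0,0,0,34]
    - [0,0,0,0,0,0,40]
    - [0,0,0,0,0,0,44]
    - [0,0,-10,0,0,0,46]
    - [0,0,-40,0,0,0,46]
    - [0,0,-80,0,0,0,60]
    - [0,0,-105,0,0,0,85]

```text
clock: 26.5
tcp_pos: [0.6601, 0.049, 0.1268]
orientation: [0.605, 3.079, 0.002]
contact_force: [1.2, 0.6, -0.2]
grip_width: 0.0723
gripper_force: 0.0
```

step_arm:
  moves:
    - [0,0,0,0,0,0,85]
    - [0,0,0,0,0,0,85]
    - [0,0,0,0,0,0,85]

```text
clock: 26.8
tcp_pos: [0.6581, 0.0492, 0.1225]
orientation: [-0.605, -3.081, 0.001]
contact_force: [-0.9, -0.2, 0.3]
grip_width: 0.0848
gripper_force: 0.0
```

Run:
```python
from h import *
meas((658,50),zlo=14,rad=35); plan((442.5,6,125),27.4)
```

```text
meas 1793 top 65.6 rect [array([659.1,  48.1]), array([24.3, 24.3]), np.float64(54.2)]
at [657.9  49.2 122.2] yaw 67.8 q [-0.38  0.58  0.29  1.7  -0.2   0.89  1.18] w 85.0 t 26.9
ROW [ 183.1 -121.4   -2.4] [-0.002 -0.002  0.705]
```

Red is standing in the tray. Blue cell last.

step_arm:
  moves:
    - [25,-17,0,0,0,0,85]
    - [60,-40,0,0,0,0.12,85]
    - [98,-65,0,0,0,0.26,85]
    - [135,-90,0,0,0,0.4,85]
    - [165,-109,0,0,0,0.54,85]
    - [180,-119,0,0,0,0.65,85]
    - [183,-121,0,0,0,0.705,85]
    - [183,-121,0,0,0,0.705,85]

```text
clock: 27.65
tcp_pos: [0.4424, 0.0062, 0.1227]
orientation: [-1.632, -2.683, 0.002]
contact_force: [0.4, -0.4, -0.7]
grip_width: 0.085
gripper_force: 0.0
```

step_arm:
  moves:
    - [0,0,0,0,0,0,85]
    - [0,0,0,0,0,0,85]

```text
clock: 27.85
tcp_pos: [0.4442, 0.0064, 0.1231]
orientation: [1.63, 2.685, -0.001]
contact_force: [0.1, -0.8, 0.7]
grip_width: 0.0852
gripper_force: 0.0
```

Run:
```python
from h import *
meas((442.5,6),zlo=8); plan((442.2,6,3),27.4)
```

```text
meas 3184 top 25.4 rect [array([441.8,   6.4]), array([33.9, 53.7]), np.float64(29.1)]
at [444.2   6.4 123.1] yaw 27.4 q [-0.59  0.27  0.5   2.21 -0.2   0.7   0.54] w 85.0 t 27.9
ROW [  0.6  -2.  120.1] [-0.     0.     0.001]
```

step_arm:
  moves:
    - [1,-2,20,0,0,-0.02,70]
    - [1,-2,50,0,0,-0.02,60]
    - [1,-2,80,0,0,-0.02,60]
    - [1,-2,103,0,0,-0.02,60]
    - [1,-2,114,0,0,-0.02,60]
    - [1,-2,119,0,0,-0.02,60]
    - [1,-2,120,0,0,-0.02,55]
    - [1,-2,120,0,0,-0.02,48]

```text
clock: 28.7
tcp_pos: [0.4422, 0.0063, 0.0039]
orientation: [1.605, 2.7, 0.001]
contact_force: [0.3, -0.6, 0.2]
grip_width: 0.0481
gripper_force: 0.0
```

step_arm:
  moves:
    - [0,0,0,0,0,0,42]
    - [0,0,0,0,0,0,36]
    - [0,0,0,0,0,0,32]
    - [0,0,0,0,0,0,25]
    - [0,0,0,0,0,0,25]
    - [0,0,0,0,0,0,25]
  grip_force: 40

```text
clock: 29.3
tcp_pos: [0.442, 0.0065, 0.0041]
orientation: [1.605, 2.7, 0.002]
contact_force: [-2.0, -0.3, 7.2]
grip_width: 0.0334
gripper_force: 39.8
```

step_arm:
  moves:
    - [0,0,-10,0,0,0,25]
    - [0,0,-30,0,0,0,25]
    - [0,0,-55,0,0,0,25]
    - [0,0,-80,0,0,0,25]
    - [0,0,-104,0,0,0,25]
    - [0,0,-115,0,0,0,25]
    - [0,0,-115,0,0,0,25]

```text
clock: 30.0
tcp_pos: [0.4424, 0.0067, 0.1197]
orientation: [1.604, 2.699, 0.004]
contact_force: [-0.3, -0.0, -1.5]
grip_width: 0.0329
gripper_force: 40.2
```

Run:
```python
from h import *
plan((605.5,-231,120),67.8)
```

```text
at [442.4   6.7 119.7] yaw 28.6 q [-0.6   0.28  0.52  2.22 -0.22  0.68  0.57] w 32.9 t 30.0
ROW [-2.867e+02  2.960e+01 -1.000e-01] [ 0.003  0.001 -0.685]
```

step_arm:
  moves:
    - [-15,2,0,0,0,0,25]
    - [-45,5,0,0,0,-0.08,25]
    - [-85,9,0,0,0,-0.2,25]
    - [-127,13,0,0,0,-0.32,25]
    - [-170,18,0,0,0,-0.44,25]
    - [-212,22,0,0,0,-0.55,25]
    - [-250,26,0,0,0,-0.64,25]
    - [-275,29,0,0,0,-0.685,25]

```text
clock: 30.8
tcp_pos: [0.5984, -0.2244, 0.1165]
orientation: [-0.604, -3.082, 0.001]
contact_force: [-0.4, -0.4, -0.6]
grip_width: 0.0329
gripper_force: 40.2
```

Run:
```python
from h import *
plan((605.5,-231,70),67.8)
```

```text
at [ 598.4 -224.4  116.5] yaw 67.8 q [ 0.01  0.56  0.34  1.76 -0.24  0.86  1.65] w 32.9 t 30.8
ROW [-9.1 -3.4 46.5] [-0.001 -0.001  0.001]
```

step_arm:
  moves:
    - [-8,-4,5,0,0,0,25]
    - [-8,-4,20,0,0,0,25]
    - [-8,-4,38,0,0,0,25]
    - [-8,-4,46,0,0,0,25]
    - [-8,-4,46,0,0,0,25]
    - [-8,-4,46,0,0,0,25]

```text
clock: 31.4
tcp_pos: [0.604, -0.2272, 0.0721]
orientation: [-0.604, -3.082, -0.001]
contact_force: [-0.8, -0.2, -0.7]
grip_width: 0.0333
gripper_force: 40.2
```

Run:
```python
from h import *
plan((605.5,-231,8),67.8); grab('wrist','w5.png')
```

```text
at [ 604.  -227.2   72.1] yaw 67.8 q [ 0.04  0.63  0.32  1.77 -0.26  0.79  1.67] w 33.3 t 31.4
ROW [-2.9 -2.9 64.1] [ 0.    -0.001  0.   ]
```

View pics/w5.png

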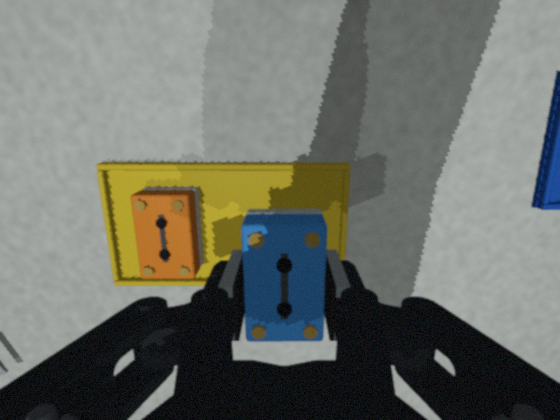

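The blue cell is square at (285,275), over the right half of the yellow tray. The orange cell lies flat at (167,232) with room between them.

step_arm:
  moves:
    - [-3,-4,12,0,0,0,25]
    - [-3,-4,32,0,0,0,25]
    - [-3,-4,48,0,0,0,25]
    - [-3,-4,57,0,0,0,25]
    - [-3,-4,61,0,0,0,25]
    - [-3,-4,63,0,0,0,25]
    - [-3,-4,64,0,0,0,25]
    - [-3,-4,64,0,0,0,25]

```text
clock: 32.25
tcp_pos: [0.6059, -0.2332, 0.0088]
orientation: [0.605, 3.082, -0.0]
contact_force: [-1.2, -0.9, -1.5]
grip_width: 0.0336
gripper_force: 40.3
```

step_arm:
  moves:
    - [0,0,0,0,0,0,35]
    - [0,0,0,0,0,0,38]
    - [0,0,0,0,0,0,42]
    - [0,0,0,0,0,0,43]
    - [0,0,-10,0,0,0,43]
    - [0,0,-40,0,0,0,43]
    - [0,0,-80,0,0,0,60]
    - [0,0,-120,0,0,0,60]

```text
clock: 33.05
tcp_pos: [0.6051, -0.233, 0.13]
orientation: [-0.606, -3.082, 0.0]
contact_force: [1.4, 0.2, 0.4]
grip_width: 0.0597
gripper_force: 0.0
```

step_arm:
  moves:
    - [30,0,-40,0,0,0,60]
    - [70,0,-80,0,0,0,60]
    - [90,0,-100,0,0,0,60]
    - [90,0,-100,0,0,0,60]
    - [90,0,-100,0,0,0,60]

```text
clock: 33.55
tcp_pos: [0.5225, -0.1989, 0.2296]
orientation: [0.605, 3.08, 0.001]
contact_force: [0.0, 1.0, 0.3]
grip_width: 0.0598
gripper_force: 0.0
```

Run:
```python
from h import *
grab('scene','s9.png')
for n,p in dict(o=(579.5,-295),b=(605,-231.5),g=(634,-15),r=(659,48),obj=(593,272)).items():
    print(n); 
    for c in('scene','side'): meas(p,zlo=14,rad=34,cam=c)
```

```text
o
meas 362 top 30.7 rect [array([ 580.1, -293.8]), array([33.8, 57.6]), np.float64(68.0)]
meas 375 top 30.7 rect [array([ 579.7, -295.7]), array([39.2, 52.8]), np.float64(70.6)]
b
meas 346 top 31.0 rect [array([ 605.9, -231.2]), array([33.9, 55.9]), np.float64(67.7)]
meas 332 top 30.7 rect [array([ 605.8, -233.2]), array([37.7, 54.8]), np.float64(66.0)]
g
meas 216 top 66.5 rect [array([635.2, -13.5]), array([23.1, 23.5]), np.float64(77.6)]
meas 195 top 66.6 rect [array([635.9, -14.4]), array([26.2, 21.4]), np.float64(71.7)]
r
meas 210 top 66.7 rect [array([658.1,  50.9]), array([22.3, 25.5]), np.float64(44.6)]
meas 125 top 67.2 rect [array([661.1,  49.2]), array([23.7, 21.1]), np.float64(56.1)]
obj
meas 143 top 51.8 rect [array([594. , 275.5]), array([18.7, 19.3]), np.float64(24.3)]
meas 115 top 51.6 rect [array([593.1, 273.5]), array([17.1, 24.5]), np.float64(18.7)]
```

View pics/s9.png

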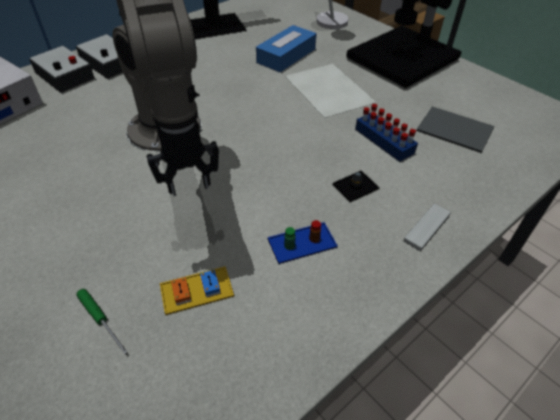

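The final view shows both cells in the yellow tray (180,290 and 210,284), both vials in the blue tray (290,238 and 316,231), and the objective in the black tray (357,182). The rack and screwdriver are where they started, and the arm is clear.

```bash
python3 -c "
from bench import r
print(r.hand_in())"
```

```text
the job is handed in; nothing more can be done
None
```

All five parts are in their trays, upright and resting on the tray floors, and the job was handed in at about 34 s; the rack and screwdriver were not touched, and the hand-in gave no verdict.

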